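# Draw the check sample from the desiccator and present it face down for the spark stand

## Robot

A 6-joint arm with a two-finger parallel gripper is mounted at the origin on a cart in front of the work surface, level with it; the furniture and walls round the work are solid. World frame = base frame: x ahead of the robot, y to its left, z up, the work surface at z = 0. Lengths are in m, angles in rad, forces in N, time in s.
With the tool pointing down it reaches from about 0.35 to 0.775 m from the base axis. Payload 7.3 kg.
Tool frame: the origin (TCP) lies at the centre of the arm's flange, where the gripper is bolted on; the fingertips stand 178 mm ahead of it and the grasp point (between the pads) lies 159 mm ahead of it; z points along the fingers, y is the line along which they close (so a half turn about z gives the same grasp; the last joint's range is limited). The gripper opens to 92 mm and grips with 3 to 60 N. Pads are 19 mm wide; open, the fingers measure 130 mm over their backs; the gripper's body (75 mm by 190 mm) begins 47 mm behind the grasp point.
Start: joints at [1.136, 0.342, 1.524, -0, 1.275, -0.146], TCP at [0.149, 0.503, 0.405] pointing down, gripper open.
Joint ranges: [-2.53, 2.53], [-0.77, 2.02], [0.04, 2.7], [-1, 4.14], [0.28, 2.66], [-3.11, 3.11]. Speed limits (rad/s): [2.57, 2.57, 3.14, 3.14, 3.14, 3.14].

## Interface

Orientations are given as [roll, pitch, yaw] about the fixed x, y, z axes, in that order (R = Rz(yaw) Ry(pitch) Rx(roll)).
In Python, from cell import robot, probe_bus, read_camera gives the robot as it stands (robot), with the cameras as plain functions and the readings (probe_bus).
- The arm moves only by the tool drive_effector, called after "Emit:" in YAML: its name, and indented under it one key for each argument. Schema: {"type":"object","properties":{"rows":{"type":"array","items":{"type":"array","items":{"type":"number"},"minItems":6,"maxItems":6},"minItems":1,"maxItems":8},"aperture":{"type":"number"},"squeeze":{"type":"number"},"only":{"type":"string"},"quiet":{"type":"boolean"},"lines":{"type":"string"}},"required":["rows"],"additionalProperties":false}. rows is a list of rows, 1 to 8 of them, each of 6 numbers: dx, dy, dz in shares of 0.4 m (1.0 is 0.4 m), then a rotation vector rx, ry, rz in normalised numbers (1 is pi/2 rad); each row shifts and turns the commanded pose from where the row before left it, along the tool's axes as they then stand; what a row does not reach is not made up. A row lasts 1/12 s, in which the tool goes at most 0.0417 m and 0.125 rad, less where a joint would pass 70% of its speed; a pose out of reach is approached as far as the arm can. aperture is the finger opening in m, set as the call begins (left out keeps the last). The fingers move at their own pace and stop on an object; squeeze is the grip in N (left out, the last holds). Time passes only in rows, so rows that do not move let the fingers close. The tool returns the time, the measured TCP pose, the force, the opening and the grip force at its end. only (a regular expression) keeps the lines of the reply that match it, lines (a string "A,B") keeps lines A to B, and quiet returns only ok. No shift or turn number may pass 1 either way. Input that does not fit is refused with a message, and nothing moves.
- probe_bus.observe(): the state, without advancing time (a new reading comes with each control period).
- read_camera(name): name is "scene" or "top" or "wrist"; returns a dict with "image" (400x640x3 uint8, red, green, blue), "fx", "fy", "cx", "cy" (pixels), "k1" (the pictures are not rectified: a ray, as slopes to the right and down, at radius r is drawn at 1 + k1 r^2 times it, then the intrinsics apply), "pose" (4x4, takes a point from camera to world coordinates). Camera axes: x right, y down, z forward; pixel columns grow to the right and rows downward; lengths in m; the calibration is good to about 2 mm. A picture is of the moment at which its call begins. There is no depth.
- robot.hand_in(): hands the job in; it is judged then, once.
The state is a dict: "time": time; "qpos": joint angles; "qvel": joint speeds; "joint_efforts": joint torques, N m; "tool_pos": TCP position; "tool_rot": TCP orientation; "contact_force": force on the tool from outside, world axes, zero at the start; "torque": the same for the moment, N m; "opening": finger opening in m; "grip_force": force on a finger pad.
Only numpy, scipy, OpenCV 4.12 (cv2) and the standard library are available. Lean on these libraries where they do the work, as an engineer would, in place of code of your own. Each camera call takes 0.05 s, during which the arm holds its last target. There are 200 camera calls.

## Task

The spectrometer's check sample is kept dry in the desiccator. Lift the clear lid off by its knob and stand it upright on the bare worktop beside the desiccator; then draw the large oval sample straight up out of its hole in the block and turn it so that its bright ground face, the one towards the robot with the burn spots, looks straight down and lies about level, as it will go on the spark stand. Finish while holding it like that, still, at least 20 cm above the worktop; leave the other two samples in the block and everything else where it is.

Things in the scene. Friction and masses are not known exactly. Their poses are not given: they have to be found in the camera images.
- desiccator: Desiccator base, fixed: a round white plastic tub, 164 mm across (172 at the shoulder). The lid rests on its shoulder, 60 mm above the worktop, round a neck 147 mm across whose rim is at 70 mm. A metal block with three samples stands in it. Origin: centre of the underside, on the worktop; z up. Yaw within 0.4 rad of zero. Round it the worktop (z = 0) runs from x 0.34 to 0.60, y -0.6 to 0.44.
- block_top (a point): Centre of the top of the grey metal block in the desiccator, 72 mm above the worktop. The block is 116 mm (desiccator's x) by 36 mm; three holes of 9.5 mm bore, 50 mm deep, in a row along the desiccator's x at -40, 0 and +40 mm from here, hold three samples by their stems, one each, in any order.
- desiccator_lid: Loose clear plastic lid, 172 mm across its foot, 66 mm high without its knob and 100 mm with it, about 0.3 kg, open below. It only lies on the base's shoulder (4 mm play round the neck); raise it 65 mm or more before moving it sideways, to clear the samples. Origin: centre of its rim plane, 60 mm above the worktop when on the base, 0 when it stands on the worktop; z up through the knob.
- lid_knob (a point): Grip point in the middle of the black knob on the lid: the knob is a round head 28 mm across and 22 mm high, 11 mm above and below this point; the point is 89 mm above the lid's rim plane, on its axis.
- oval_sample: The wanted sample, about 0.09 kg, the largest: a flat oval steel plate 32 mm wide (own y), 42 mm high (z), 12 mm thick (x), on a round stem 8 mm across and 44 mm long, which stands in a hole. Origin: middle of the plate's foot, on the block's top; +z up through the plate, stem to -z. -x is out of the bright ground face with three burn spots, which at first looks to the robot (-x, within 0.6 rad).
- oval_mid (a point): Middle of the wanted sample's plate, 21 mm above its foot: a good grip point, fingers on its two straight edges, 32 mm apart (closing along the sample's own y; edges straight from 7 to 26 mm above the foot). With the ground face down, the sample's own +x points up and its stem lies level.
- round_sample: A smaller sample, leave it: a round steel disc, 30 mm across, 12 mm thick, 32 mm high in all above the block, on the same stem. Origin: middle of its foot, on the block's top.
- slug_sample: A smaller sample, leave it: an upright round steel slug, 14 mm across, 26 mm high above the block, on the same stem. Origin: middle of its foot, on the block's top.
- loupe: Bystander: black loupe barrel, 38 mm across, 38 mm high, standing. Origin: centre of its underside.
- mount: Bystander: black round moulded specimen mount, 30 mm across, 16 mm high. Origin: centre of its underside.
- tweezers: Fixed bystander: steel tweezers lying flat, 123 mm long (own y), 16 mm wide, 10 mm high. Origin: middle, underside.
- ref_block: Bystander: small grey steel reference block, 38 x 60 x 13 mm. Origin: centre of its underside.
- calliper: Fixed bystander: calliper lying flat, 242 mm long (own y), 75 mm wide, 11 mm high. Origin: middle, underside.
- mug: Fixed bystander: white mug with dark stripes, 86 x 116 mm with its handle, 90 mm high. Origin: centre of its underside.
- steel_sample_4: Bystander: steel sample cylinder with dark spots on top, 40 mm across, 24 mm high. Origin: centre of its underside.
- abrasive_pads: Fixed bystander: grey abrasive pads lying flat near the front edge, 76 x 113 mm, 10 mm high. Origin: centre of the underside.
- mouse: Fixed bystander: black computer mouse on its mat, 112 mm long (x), 62 mm wide, 40 mm high. Origin: centre of its underside.
- keyboard: Fixed bystander: black keyboard pushed back below the monitor, 146 mm deep (x), 442 mm wide (y), 29 mm high. Origin: centre of its underside.

How it is judged:
By the outcome, as a careful person would: the job done as asked, in the order asked, and still so for the second after the job is handed in, while the arm keeps its last pose, push and grip.
It also fails if it takes over 51 s, if anything falls off the work surface, if the arm or the gripper's body presses on something with over 40 N, if the wrist force passes 120 N, or if a joint passes its speed limit or range.

## Working session

There is one attempt and no reset: what is moved stays moved. The work goes in short steps, Python scripts to look and compute and a tool call to move; the robot and the scene stay as the last step left them, time stands still between calls to the robot, and variables do not carry over. Pictures are saved under pics/ and viewed, at most 10 in all, crops included, and the job is handed in when it is done.

```bash
ls; mkdir -p pics; cat > h.py <<'E'
import numpy as np,cv2
from cell import robot, probe_bus, read_camera
from scipy.spatial.transform import Rotation as Rn
def cam(n,save=None):
    c=read_camera(n)
    if save: cv2.imwrite('pics/'+save,c['image'][:,:,::-1])
    return c
def ray(c,u,v):
    d=np.array([(u-c['cx'])/c['fx'],(v-c['cy'])/c['fy']]);s=d.copy()
    for _ in range(20): s=d/(1+c['k1']*(s@s))
    P=np.array(c['pose']);r=P[:3,:3]@np.r_[s,1];return P[:3,3],r/np.linalg.norm(r)
def onz(c,u,v,z):
    o,r=ray(c,u,v);return o+r*(z-o[2])/r[2]
def proj(c,p):
    P=np.array(c['pose']);q=P[:3,:3].T@(np.array(p)-P[:3,3]);s=q[:2]/q[2];s=s*(1+c['k1']*(s@s))
    return np.array([s[0]*c['fx']+c['cx'],s[1]*c['fy']+c['cy']])
def tri(a,b):
    A=0;B=0
    for o,r in(a,b):
        M=np.eye(3)-np.outer(r,r);A=A+M;B=B+M@o
    return np.linalg.solve(A,B)
E
python3 - <<'E'
from h import *
np.set_printoptions(precision=3,suppress=True)
for n in('scene','top'):
    c=cam(n,n+'0.png');print(n,c['fx'],c['k1'],np.array(c['pose']))
s=probe_bus.observe();print(s)
E
```

```text
cell.py
pics
scene 432.617282285825 0.004300923800235403 [[ 0.574 -0.454  0.681 -0.317]
 [-0.819 -0.327  0.472 -0.623]
 [ 0.008 -0.829 -0.56   0.833]
 [ 0.     0.     0.     1.   ]]
top 492.8094483651625 -0.02456952171679353 [[-0.    -0.997  0.074  0.403]
 [-1.    -0.001 -0.021 -0.025]
 [ 0.021 -0.074 -0.997  1.882]
 [ 0.     0.     0.     1.   ]]
{'time': 0.1, 'qpos': array([ 1.136,  0.343,  1.525, -0.   ,  1.275, -0.146]), 'qvel': array([-0.001, -0.002, -0.004,  0.   ,  0.   ,  0.001]), 'joint_efforts': array([  0.002, -43.201, -24.47 ,   0.072,   0.053,  -0.   ]), 'tool_pos': array([0.149, 0.503, 0.404]), 'tool_rot': array([-3.14 , -0.   ,  2.853]), 'contact_force': array([-0.793,  0.162, -0.479]), 'torque': array([0.026, 0.011, 0.012]), 'grip_force': 0.0, 'opening': 0.09202379367844703}
```

View pics/scene0.png

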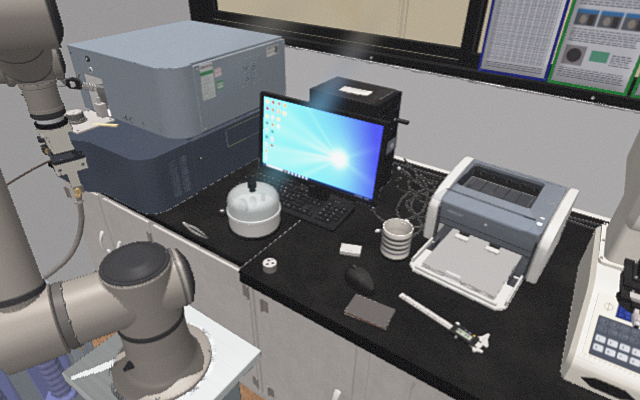

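View pics/top0.png

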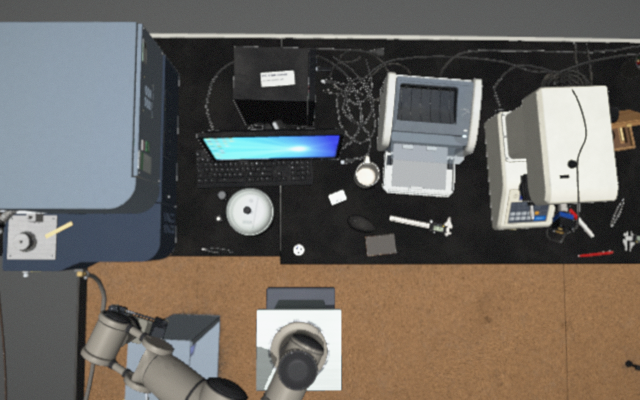

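Scene: clear-lidded desiccator around (253,210), with the knob at about (252,187). Top: lid centre about (249,211), black knob about (248,210), steel sample (299,249), small dark loupe and mount near (221,195). Next I locate the knob and bystanders precisely.

```bash
python3 - <<'E'
from h import *
np.set_printoptions(precision=4,suppress=True)
t=cam('top');s=cam('scene')
a=cv2.resize(t['image'][150:270,190:350],(800,600),interpolation=cv2.INTER_CUBIC)
b=cv2.resize(s['image'][170:290,170:330],(800,600),interpolation=cv2.INTER_CUBIC)
cv2.imwrite('pics/ct.png',a[:,:,::-1]);cv2.imwrite('pics/cs.png',b[:,:,::-1])
def blob(im,x0,x1,y0,y1,th,dark):
    g=cv2.cvtColor(im,cv2.COLOR_RGB2GRAY)[y0:y1,x0:x1]
    m=((g<th) if dark else (g>th)).astype(np.uint8)
    n,l,st,ce=cv2.connectedComponentsWithStats(m)
    for i in range(1,n):
        if st[i,4]>8: print(dark,st[i]+[x0,y0,0,0,0],ce[i]+[x0,y0])
print('knob top');blob(t['image'],235,262,197,224,90,True)
print('knob scene');blob(s['image'],235,270,175,200,60,True)
print('tub top');blob(t['image'],215,285,185,240,110,False)
E
```

```text
knob top
True [244 207   7   6  31] [246.7742 209.8065]
knob scene
True [235 175  26  17 213] [246.3521 180.5681]
tub top
False [ 226  188   48   47 1705] [249.6393 211.3191]
False [219 192   6   6  32] [221.5 194.5]
False [216 216   5   5  17] [218.     218.3529]
```

View pics/ct.png

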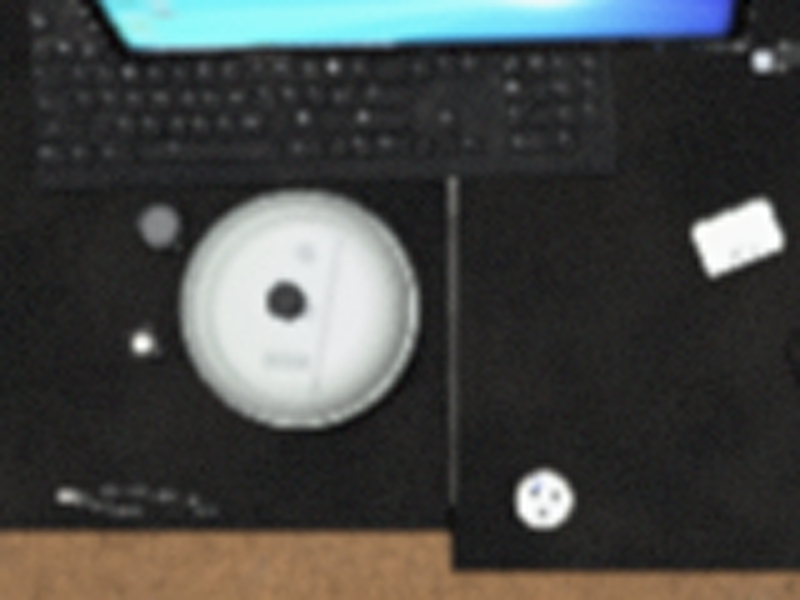

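View pics/cs.png

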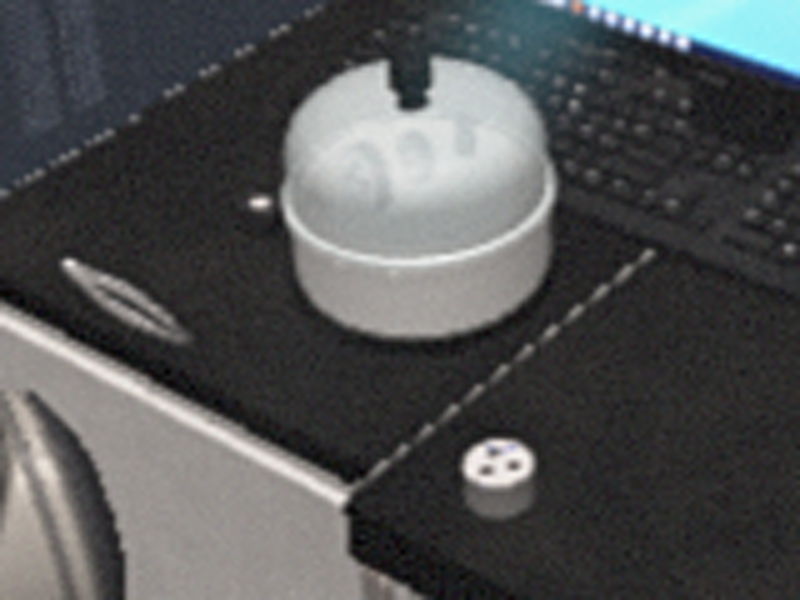

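Crops: the knob is at top pixel (247,210) and scene pixel (252,184). Under the lid the oval sits nearest the robot, at scene crop (365,170), then the disc, then the slug. There is free worktop at top crop (575,325), between the desiccator, the keyboard (y<180), sample 4 and the reference block.

```bash
python3 - <<'E'
from h import *
np.set_printoptions(precision=4,suppress=True)
t=cam('top');s=cam('scene')
C=lambda x,y:(190+(x+.5)/5-.5,150+(y+.5)/5-.5)
S=lambda x,y:(170+(x+.5)/5-.5,170+(y+.5)/5-.5)
print('knob tri',tri(ray(t,*C(286,300)),ray(s,*S(410,72))), 'z.16',onz(t,*C(286,300),.16))
print('lid foot circle',onz(t,*C(300,309),.06), onz(t,*C(180,309),.06)-onz(t,*C(420,309),.06))
print('sample4',onz(t,*C(545,500),.024),'spot',onz(t,*C(575,325),0))
for p in((453,400),(615,175),(690,235),(705,275),(40,185)): print(p,onz(t,*C(*p),.013))
print('mount,loupe',onz(t,*C(160,226),.03),onz(t,*C(143,343),.016))
st=probe_bus.observe();R=Rn.from_euler('xyz',st['tool_rot']).as_matrix();print(R,st['tool_pos'])
k=onz(t,*C(286,300),.16)[:2]
print('tool axes to above knob', R.T@(np.r_[k,.149+.159+.08]-st['tool_pos']))
E
```

```text
knob tri [0.5145 0.1779 0.1524] z.16 [0.5148 0.176  0.16  ]
lid foot circle [0.5147 0.1773 0.06  ] [-0.0002  0.1771  0.    ]
sample4 [ 0.3734 -0.0036  0.024 ] spot [ 0.5063 -0.026   0.    ]
(453, 400) [0.4487 0.0663 0.013 ]
(615, 175) [ 0.6203 -0.0564  0.013 ]
(690, 235) [ 0.5744 -0.1136  0.013 ]
(705, 275) [ 0.5438 -0.1249  0.013 ]
(40, 185) [0.6118 0.3808 0.013 ]
mount,loupe [0.579  0.2864 0.03  ] [0.4915 0.3004 0.016 ]
[[-0.9586  0.2848 -0.0002]
 [ 0.2848  0.9586 -0.0004]
 [ 0.0001 -0.0004 -1.    ]] [0.1495 0.5032 0.4045]
tool axes to above knob [-0.4434 -0.2096  0.0166]
```

Careful with the scale: shifts go in shares of 0.4 m and turns go in shares of pi/2 rad. That gives: -0.035 m / 0.4 = -0.0875, -0.03 m / 0.4 = -0.075, -0.096 rad / 1.5708 = -0.0611.

Emit:
drive_effector:
  rows:
    - [0, 0, 0, 0, 0, -0.0611]
    - [0, 0, 0, 0, 0, -0.0611]
    - [0, 0, 0, 0, 0, -0.0611]
    - [-0.05, -0.0875, 0, 0, 0, 0]
    - [-0.05, -0.0875, 0, 0, 0, 0]
    - [-0.05, -0.0875, 0, 0, 0, 0]
    - [-0.075, -0.07, 0, 0, 0, 0]
    - [-0.075, -0.07, 0, 0, 0, 0]
  aperture: 0.092

```text
time: 0.97
tool_pos: [0.2696, 0.3405, 0.405]
tool_rot: [3.141, 0.0, -3.141]
contact_force: [1.2, 0.7, 0.3]
opening: 0.092
grip_force: 0.0
```

Emit:
drive_effector:
  rows:
    - [-0.075, -0.07, 0, 0, 0, 0]
    - [-0.075, -0.07, 0, 0, 0, 0]
    - [-0.075, -0.07, 0, 0, 0, 0]
    - [-0.075, -0.07, 0, 0, 0, 0]
    - [-0.075, -0.05, 0, 0, 0, 0]
    - [-0.075, -0.025, 0, 0, 0, 0]
    - [-0.075, 0, 0, 0, 0, 0]
    - [-0.075, 0, 0, 0, 0, 0]

```text
time: 1.63
tool_pos: [0.5108, 0.1987, 0.4048]
tool_rot: [3.141, 0.0, 3.139]
contact_force: [0.2, 0.8, -0.1]
opening: 0.0917
grip_force: 0.0
```

In the tool's units: -0.022 m / 0.4 = -0.055, 0.02 m / 0.4 = 0.05.

Emit:
drive_effector:
  rows:
    - [-0.01, -0.055, 0.05, 0, 0, 0]
    - [0, 0, 0.05, 0, 0, 0]
    - [0, 0, 0, 0, 0, 0]
    - [0, 0, 0, 0, 0, 0]

```text
time: 1.97
tool_pos: [0.5131, 0.1779, 0.3641]
tool_rot: [-3.141, -0.003, 3.14]
contact_force: [0.0, 0.2, 0.6]
opening: 0.0921
grip_force: 0.0
```

```bash
python3 - <<'E'
from h import *
c=cam('wrist','w1.png');print(np.array(c['pose']).round(3));print(proj(c,[.5147,.177,.16]))
E
```

```text
[[ 0.     0.959  0.284  0.437]
 [ 1.    -0.    -0.001  0.177]
 [-0.001  0.284 -0.959  0.343]
 [ 0.     0.     0.     1.   ]]
[313.51417601 242.51113365]
```

View pics/w1.png

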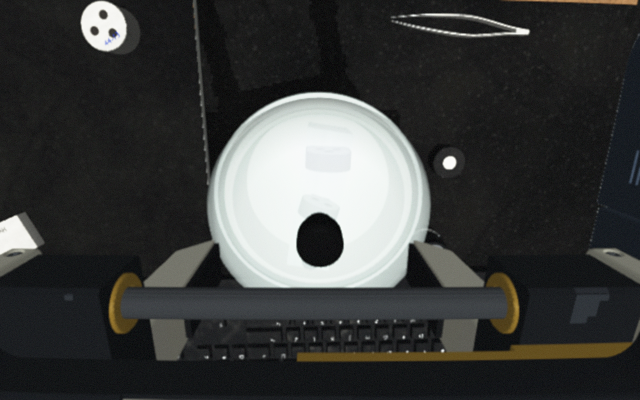

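Wrist view: the knob is centred about (320,240), between the open fingers and within 3 mm of the prediction. I'm descending to grip it.

In the tool's units: 0.02 m / 0.4 = 0.05, 0.016 m / 0.4 = 0.04.

Emit:
drive_effector:
  rows:
    - [-0.0025, 0.0025, 0.05, 0, 0, 0]
    - [0, 0, 0.05, 0, 0, 0]
    - [0, 0, 0.04, 0, 0, 0]
    - [0, 0, 0, 0, 0, 0]

```text
time: 2.35
tool_pos: [0.5134, 0.1795, 0.3075]
tool_rot: [-3.141, -0.003, -3.141]
contact_force: [-0.3, 0.5, -0.5]
opening: 0.0919
grip_force: 0.0
```

Emit:
drive_effector:
  rows:
    - [0, 0, 0, 0, 0, 0]
    - [0, 0, 0, 0, 0, 0]
    - [0, 0, 0, 0, 0, 0]
    - [0, 0, 0, 0, 0, 0]
    - [0, 0, 0, 0, 0, 0]
    - [0, 0, 0, 0, 0, 0]
    - [0, 0, 0, 0, 0, 0]
    - [0, 0, 0, 0, 0, 0]
  aperture: 0.015
  squeeze: 30

```text
time: 3.02
tool_pos: [0.5142, 0.179, 0.3088]
tool_rot: [3.141, 0.0, 3.141]
contact_force: [0.2, -0.4, -0.1]
opening: 0.0431
grip_force: 0.0
```

Emit:
drive_effector:
  rows:
    - [0, 0, 0, 0, 0, 0]
    - [0, 0, 0, 0, 0, 0]
    - [0, 0, 0, 0, 0, 0]
    - [0, 0, 0, 0, 0, 0]

```text
time: 3.35
tool_pos: [0.5142, 0.1794, 0.3089]
tool_rot: [3.14, 0.0, 3.141]
contact_force: [-0.4, 3.5, 1.6]
opening: 0.0274
grip_force: 30.0
```

Gripped (27.4 mm). Lifting slowly, about 0.1 m.

In the tool's units: -0.015 m / 0.4 = -0.0375, -0.012 m / 0.4 = -0.03.

Emit:
drive_effector:
  rows:
    - [0, 0, -0.015, 0, 0, 0]
    - [0, 0, -0.03, 0, 0, 0]
    - [0, 0, -0.0375, 0, 0, 0]
    - [0, 0, -0.0375, 0, 0, 0]
    - [0, 0, -0.0375, 0, 0, 0]
    - [0, 0, -0.0375, 0, 0, 0]
    - [0, 0, -0.03, 0, 0, 0]
    - [0, 0, -0.02, 0, 0, 0]

```text
time: 4.02
tool_pos: [0.5143, 0.1786, 0.408]
tool_rot: [-3.141, 0.001, 3.141]
contact_force: [0.3, 0.1, -2.4]
opening: 0.0275
grip_force: 30.0
```

Emit:
drive_effector:
  rows:
    - [0, -0.025, 0, 0, 0, 0]
    - [0.005, -0.05, 0, 0, 0, 0]
    - [0.005, -0.05, 0, 0, 0, 0]
    - [0.005, -0.0625, 0, 0, 0, 0]
    - [0.005, -0.0625, 0, 0, 0, 0]
    - [0.005, -0.0625, 0, 0, 0, 0]
    - [0.0025, -0.0625, 0, 0, 0, 0]
    - [0, -0.0625, 0, 0, 0, 0]

```text
time: 4.68
tool_pos: [0.5023, 0.0021, 0.4058]
tool_rot: [-3.141, -0.002, 3.141]
contact_force: [1.3, 0.7, -2.8]
opening: 0.0274
grip_force: 30.0
```

Emit:
drive_effector:
  rows:
    - [0, -0.05, 0, 0, 0, 0]
    - [0, -0.025, 0, 0, 0, 0]
    - [0, 0, 0, 0, 0, 0]
    - [0, 0, 0, 0, 0, 0]

```text
time: 5.02
tool_pos: [0.5029, -0.0262, 0.4062]
tool_rot: [3.141, -0.001, 3.139]
contact_force: [-0.2, 0.6, -1.6]
opening: 0.0278
grip_force: 30.0
```

In the tool's units: 0.03 m / 0.4 = 0.075, 0.025 m / 0.4 = 0.0625.

Emit:
drive_effector:
  rows:
    - [0, 0, 0.0375, 0, 0, 0]
    - [0, 0, 0.0625, 0, 0, 0]
    - [0, 0, 0.075, 0, 0, 0]
    - [0, 0, 0.075, 0, 0, 0]
    - [0, 0, 0.0625, 0, 0, 0]
    - [0, 0, 0.0375, 0, 0, 0]
    - [0, 0, 0.0175, 0, 0, 0]
    - [0, 0, 0, 0, 0, 0]

```text
time: 5.68
tool_pos: [0.5027, -0.0249, 0.2583]
tool_rot: [3.141, -0.003, -3.141]
contact_force: [-0.8, -0.1, -2.2]
opening: 0.0273
grip_force: 30.0
```

Emit:
drive_effector:
  rows:
    - [0, 0, 0.01, 0, 0, 0]
    - [0, 0, 0.0075, 0, 0, 0]
    - [0, 0, 0.005, 0, 0, 0]
    - [0, 0, 0, 0, 0, 0]
    - [0, 0, 0, 0, 0, 0]

```text
time: 6.1
tool_pos: [0.5032, -0.026, 0.2512]
tool_rot: [-3.142, 0.001, 3.141]
contact_force: [0.5, -0.6, -2.2]
opening: 0.0268
grip_force: 30.0
```

In the tool's units: 0.0015 m / 0.4 = 0.0038.

Emit:
drive_effector:
  rows:
    - [0, 0, 0.0038, 0, 0, 0]
    - [0, 0, 0.0038, 0, 0, 0]
    - [0, 0, 0, 0, 0, 0]
    - [0, 0, 0, 0, 0, 0]

```text
time: 6.43
tool_pos: [0.5033, -0.0261, 0.2487]
tool_rot: [-3.141, 0.002, 3.141]
contact_force: [-2.0, -0.1, 5.3]
opening: 0.0275
grip_force: 30.0
```

Contact: the lid is standing. Releasing, then going straight up.

Emit:
drive_effector:
  rows:
    - [0, 0, 0, 0, 0, 0]
    - [0, 0, 0, 0, 0, 0]
    - [0, 0, 0, 0, 0, 0]
    - [0, 0, 0, 0, 0, 0]
    - [0, 0, 0, 0, 0, 0]
    - [0, 0, 0, 0, 0, 0]
    - [0, 0, 0, 0, 0, 0]
  aperture: 0.092

```text
time: 7.02
tool_pos: [0.5031, -0.026, 0.2476]
tool_rot: [3.141, -0.0, 3.141]
contact_force: [0.3, -0.4, 0.1]
opening: 0.0693
grip_force: 0.0
```

Emit:
drive_effector:
  rows:
    - [0, 0, -0.05, 0, 0, 0]
    - [0, 0, -0.1, 0, 0, 0]
    - [0, 0, -0.1, 0, 0, 0]
    - [0, 0, -0.1, 0, 0, 0]
    - [0, 0, -0.05, 0, 0, 0]
    - [0, 0.075, 0, 0, 0, 0]
    - [0, 0.1, 0, 0, 0, 0]
    - [0, 0.1, 0, 0, 0, 0]

```text
time: 7.68
tool_pos: [0.503, 0.0845, 0.4083]
tool_rot: [3.141, 0.001, 3.138]
contact_force: [1.0, 0.2, 0.9]
opening: 0.0917
grip_force: 0.0
```

Emit:
drive_effector:
  rows:
    - [0.0375, 0.1, 0, 0, 0, 0]
    - [0.05, 0.075, 0, 0, 0, 0]
    - [0.025, 0.05, 0, 0, 0, 0]
    - [0, 0, 0, 0, 0, 0]
    - [0, 0, 0, 0, 0, 0]

```text
time: 8.1
tool_pos: [0.4581, 0.1739, 0.4078]
tool_rot: [-3.141, 0.0, -3.14]
contact_force: [0.7, -0.2, 0.4]
opening: 0.092
grip_force: 0.0
```

```bash
python3 - <<'E'
from h import *
c=cam('wrist','w2.png');s=cam('scene')
b=cv2.resize(s['image'][160:290,190:330],(800,743)[:2] if 0 else (640,594),interpolation=cv2.INTER_CUBIC)
cv2.imwrite('pics/s2.png',b[:,:,::-1])
E
```

```text
(no output)
```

View pics/w2.png

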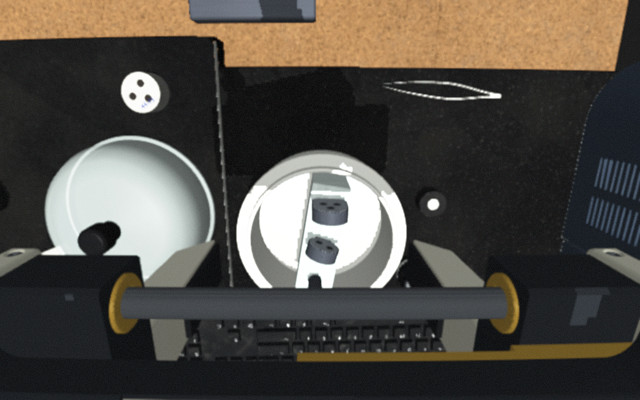

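View pics/s2.png

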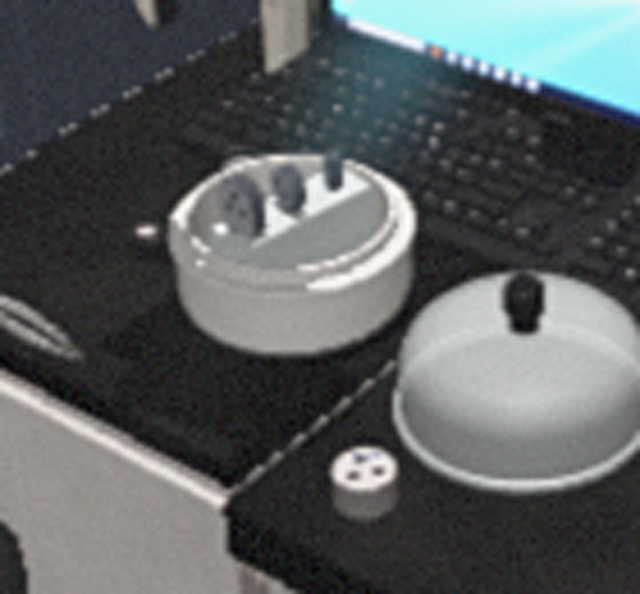

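Wrist view: the lid stands at left, upright, with its knob about (100,237). The oval is at about (330,211) at the robot end, then the disc (322,250) and the slug (315,285). The scene crop confirms the lid is standing clear. Moving closer to measure the oval's position and yaw.

In the tool's units: 0.025 m / 0.4 = 0.0625, 0.02 m / 0.4 = 0.05.

Emit:
drive_effector:
  rows:
    - [0.025, 0.0125, 0.05, 0, 0, 0]
    - [0.025, 0, 0.0625, 0, 0, 0]
    - [0.025, 0, 0.0625, 0, 0, 0]
    - [0, 0, 0, 0, 0, 0]
    - [0, 0, 0, 0, 0, 0]
    - [0, 0, 0, 0, 0, 0]

```text
time: 8.7
tool_pos: [0.43, 0.1776, 0.339]
tool_rot: [3.141, 0.002, 3.14]
contact_force: [-0.5, 0.5, 0.2]
opening: 0.092
grip_force: 0.0
```

```bash
python3 - <<'E'
from h import *
c=cam('wrist','w3.png');print(proj(c,[.475,.179,.093]),c['fx'],np.array(c['pose'])[:3,3])
u,v=proj(c,[.475,.179,.093]).astype(int);x0=max(u-100,0);y0=max(v-75,0)
print(x0,y0);b=cv2.resize(c['image'][y0:y0+150,x0:x0+200],(800,600),interpolation=cv2.INTER_CUBIC);cv2.imwrite('pics/w3c.png',b[:,:,::-1])
E
```

```text
[316.65056908 273.99084857] 353.25781649840934 [0.35369024 0.1769011  0.31804895]
216 198
```

View pics/w3c.png

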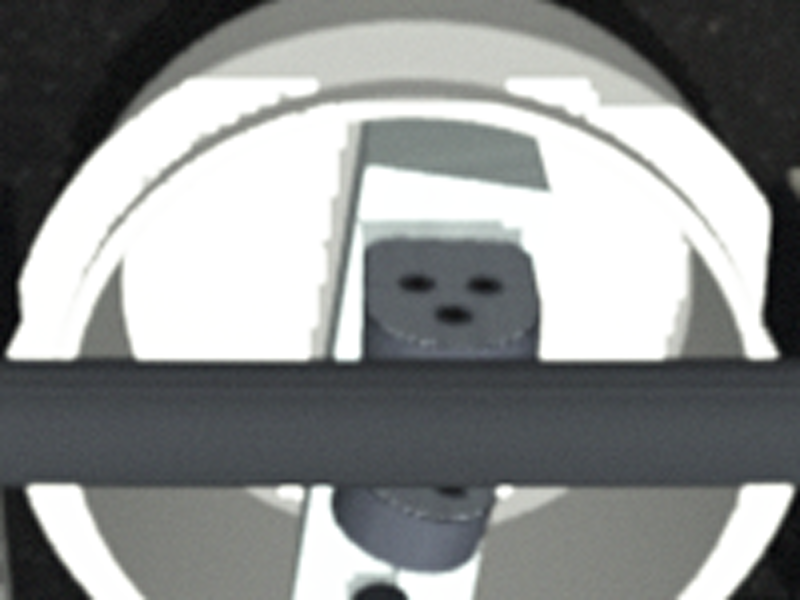

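The oval's ground face with its three burn spots fills crop x 365–540. Its foot edge is at crop row about 241 and is nearly parallel to the image rows, so the yaw is small. Measuring the foot line.

```bash
python3 - <<'E'
from h import *
np.set_printoptions(precision=4,suppress=True)
c=cam('wrist');im=c['image'];g=cv2.GaussianBlur(cv2.cvtColor(im,cv2.COLOR_RGB2GRAY),(3,3),0).astype(float)
P=[];
for u in range(312,344):
    col=g[250:275,u]; i=np.argmax(col<120); v=250+i-1+(col[i-1]-120)/(col[i-1]-col[i]); P.append(onz(c,u,v,.072)); 
P=np.array(P);print(P[::4])
Q=P[4:-5];k=np.polyfit(Q[:,1],Q[:,0],1);print('x=a*y+b',k,np.std(Q[:,0]-np.polyval(k,Q[:,1])),'yaw',-np.arctan(k[0]))
for v in range(262,288,3):
    row=g[v,295:365];d=np.where(row<125)[0];print(v,295+d[0],295+d[-1], row[d[0]-1:d[0]+1], row[d[-1]:d[-1]+2])
# block left edge on z=.072: white->... crop (363,165)-(330,360)
for p in((363,165),(333,350)): print('blk',onz(c,216+(p[0]+.5)/4-.5,198+(p[1]+.5)/4-.5,.072))
# spots on plane x=a*y+b
for p in((417,283),(485,285),(454,315)):
    o,r=ray(c,216+(p[0]+.5)/4-.5,198+(p[1]+.5)/4-.5); t=(k[0]*o[1]+k[1]-o[0])/(r[0]-k[0]*r[1]);print('spot',o+t*r)
E
```

```text
[[0.4725 0.1758 0.072 ]
 [0.4722 0.1789 0.072 ]
 [0.4724 0.182  0.072 ]
 [0.4726 0.185  0.072 ]
 [0.4728 0.1881 0.072 ]
 [0.4728 0.1911 0.072 ]
 [0.4729 0.1942 0.072 ]
 [0.4731 0.1973 0.072 ]]
x=a*y+b [0.0397 0.4652] 0.00010083372471661735 yaw -0.03966172054869668
262 307 347 [183. 113.] [112. 169.]
265 307 348 [179. 110.] [120. 186.]
268 307 348 [178. 110.] [ 99. 143.]
271 307 349 [161. 104.] [112. 174.]
274 307 349 [153.  95.] [ 95. 134.]
277 307 350 [145.  79.] [124. 199.]
280 307 349 [125.  71.] [ 85. 143.]
283 307 349 [125.  71.] [ 96. 164.]
286 297 349 [147. 121.] [ 97. 168.]
blk [0.4572 0.1716 0.072 ]
blk [0.4965 0.1655 0.072 ]
spot [0.4724 0.1815 0.0902]
spot [0.4729 0.1937 0.0901]
spot [0.4727 0.1877 0.1015]
```

Oval mid comes out at about (0.478, 0.1875, 0.093) with yaw −0.04. The spots are symmetric about y=0.1876, the 6 mm half-thickness is added, and it agrees with the hole predicted from the desiccator centre within 4 mm. Approaching with the fingers at 60 mm.

In the tool's units: -0.024 m / 0.4 = -0.06, 0.02 m / 0.4 = 0.05, 0.04 rad / 1.5708 = 0.0255.

Emit:
drive_effector:
  rows:
    - [-0.06, 0.0125, 0, 0, 0, 0]
    - [-0.06, 0.0125, 0, 0, 0, 0]
    - [0, 0, 0, 0, 0, 0.0255]
    - [0, 0, 0.05, 0, 0, 0]
    - [0, 0, 0.05, 0, 0, 0]
    - [0, 0, 0.0375, 0, 0, 0]
    - [0, 0, 0, 0, 0, 0]
    - [0, 0, 0, 0, 0, 0]
  aperture: 0.06

```text
time: 9.47
tool_pos: [0.4772, 0.188, 0.2833]
tool_rot: [3.141, 0.0, 3.101]
contact_force: [0.2, -0.0, -0.3]
opening: 0.0601
grip_force: 0.0
```

Emit:
drive_effector:
  rows:
    - [0, 0, 0.03, 0, 0, 0]
    - [0, 0, 0.025, 0, 0, 0]
    - [0, 0, 0.0175, 0, 0, 0]
    - [0, 0, 0, 0, 0, 0]
    - [0, 0, 0, 0, 0, 0]
    - [0, 0, 0, 0, 0, 0]

```text
time: 9.97
tool_pos: [0.4769, 0.1881, 0.2543]
tool_rot: [3.141, 0.001, 3.101]
contact_force: [0.7, 0.1, 0.8]
opening: 0.0597
grip_force: 0.0
```

Emit:
drive_effector:
  rows:
    - [0, 0, 0, 0, 0, 0]
    - [0, 0, 0, 0, 0, 0]
    - [0, 0, 0, 0, 0, 0]
    - [0, 0, 0, 0, 0, 0]
    - [0, 0, 0, 0, 0, 0]
  aperture: 0.02
  squeeze: 40

```text
time: 10.38
tool_pos: [0.4766, 0.188, 0.2538]
tool_rot: [3.141, 0.0, 3.101]
contact_force: [0.3, 2.0, 1.0]
opening: 0.0318
grip_force: 40.1
```

Emit:
drive_effector:
  rows:
    - [0, 0, 0, 0, 0, 0]
    - [0, 0, 0, 0, 0, 0]
    - [0, 0, 0, 0, 0, 0]

```text
time: 10.63
tool_pos: [0.4767, 0.1881, 0.2538]
tool_rot: [3.141, 0.0, 3.101]
contact_force: [-0.3, 0.6, 1.8]
opening: 0.0316
grip_force: 40.0
```

Gripped at 31.7 mm, with the expected width and little side force. Drawing it straight up.

In the tool's units: -0.01 m / 0.4 = -0.025, -0.008 m / 0.4 = -0.02.

Emit:
drive_effector:
  rows:
    - [0, 0, -0.01, 0, 0, 0]
    - [0, 0, -0.02, 0, 0, 0]
    - [0, 0, -0.025, 0, 0, 0]
    - [0, 0, -0.025, 0, 0, 0]
    - [0, 0, -0.025, 0, 0, 0]
    - [0, 0, -0.025, 0, 0, 0]
    - [0, 0, -0.025, 0, 0, 0]
    - [0, 0, -0.025, 0, 0, 0]
  squeeze: 50

```text
time: 11.3
tool_pos: [0.4766, 0.188, 0.327]
tool_rot: [3.141, 0.001, 3.101]
contact_force: [1.0, -0.7, -1.1]
opening: 0.0316
grip_force: 50.0
```

Emit:
drive_effector:
  rows:
    - [0, 0, -0.0375, 0, 0, 0]
    - [0, 0, -0.05, 0, 0, 0]
    - [0, 0, -0.0625, 0, 0, 0]
    - [0, 0, -0.0625, 0, 0, 0]
    - [0, 0, -0.0625, 0, 0, 0]
    - [0, 0, -0.05, 0, 0, 0]
    - [0, 0, -0.025, 0, 0, 0]
    - [0, 0, 0, 0, 0, 0]

```text
time: 11.97
tool_pos: [0.4765, 0.188, 0.469]
tool_rot: [3.14, 0.005, 3.101]
contact_force: [0.4, 0.4, -0.6]
opening: 0.0315
grip_force: 50.0
```

```bash
python3 - <<'E'
from h import *
np.set_printoptions(precision=3,suppress=True)
t=cam('top');s=cam('scene')
print('mon low',tri(ray(t,340,159),ray(s,379,198)),'up',tri(ray(t,342,135),ray(s,383,112)),'left up',tri(ray(t,203,135),ray(s,262,94)))
print(probe_bus.observe()['qpos'])
E
```

```text
mon low [ 0.702 -0.157  0.129] up [ 0.728 -0.137  0.389] left up [0.733 0.3   0.348]
[ 0.226  0.277  1.447  0.     1.417 -1.304]
```

The monitor top is at z≈0.39. With a level tool the joint‑5 limit calls for a high pose (TCP z≈0.85), so I raise and align with the arm plane first, then pitch.

In the tool's units: -0.03 m / 0.4 = -0.075, -0.025 m / 0.4 = -0.0625, -0.089 rad / 1.5708 = -0.0567.

Emit:
drive_effector:
  rows:
    - [0, 0, -0.05, 0, 0, -0.0567]
    - [0, 0, -0.0625, 0, 0, -0.0567]
    - [0, 0, -0.0625, 0, 0, -0.056]
    - [0, 0, -0.075, 0, 0, 0]
    - [0, 0, -0.075, 0, 0, 0]
    - [0, 0, -0.075, 0, 0, 0]
    - [0, 0, -0.05, 0, 0, 0]
    - [0, 0, 0, 0, 0, 0]

```text
time: 12.73
tool_pos: [0.4762, 0.1879, 0.6488]
tool_rot: [3.142, 0.005, -2.916]
contact_force: [0.8, 1.1, -0.4]
opening: 0.0312
grip_force: 50.0
```

Emit:
drive_effector:
  rows:
    - [0, 0, -0.02, 0, -0.0382, 0]
    - [0, 0, -0.035, 0, -0.0637, 0]
    - [-0.0075, 0, -0.035, 0, -0.0637, 0]
    - [-0.0125, 0, -0.035, 0, -0.0637, 0]
    - [-0.015, 0, -0.0325, 0, -0.0637, 0]
    - [-0.02, 0, -0.03, 0, -0.0637, 0]
    - [-0.0225, 0, -0.0275, 0, -0.0637, 0]
    - [-0.025, 0, -0.025, 0, -0.0637, 0]

```text
time: 13.4
tool_pos: [0.4847, 0.1898, 0.7521]
tool_rot: [3.142, 0.761, -2.916]
contact_force: [-0.7, 0.3, -1.4]
opening: 0.0318
grip_force: 50.0
```

```bash
python3 -c "
from h import *;print(probe_bus.observe()['qpos'].round(3))"
```

```text
[ 2.260e-01  1.150e-01  9.940e-01 -1.000e-03  1.272e+00 -1.570e+00]
```

In the tool's units: -0.014 m / 0.4 = -0.035, -0.013 m / 0.4 = -0.0325, -0.1 rad / 1.5708 = -0.0637.

Emit:
drive_effector:
  rows:
    - [-0.0275, 0, -0.025, 0, -0.0637, 0]
    - [-0.03, 0, -0.0225, 0, -0.0637, 0]
    - [-0.03, 0, -0.02, 0, -0.0637, 0]
    - [-0.0325, 0, -0.015, 0, -0.0637, 0]
    - [-0.0325, 0, -0.0125, 0, -0.0637, 0]
    - [-0.035, 0, -0.0075, 0, -0.0637, 0]
    - [-0.035, 0, 0, 0, -0.0637, 0]
    - [-0.025, 0, 0, 0, -0.0382, 0]

```text
time: 14.07
tool_pos: [0.4944, 0.192, 0.8623]
tool_rot: [3.14, 1.522, -2.918]
contact_force: [-0.7, 0.5, -1.2]
opening: 0.0313
grip_force: 50.0
```

Emit:
drive_effector:
  rows:
    - [0, 0, 0, 0, -0.0318, 0]
    - [0, 0, 0, 0, 0, 0]
    - [0, 0, 0, 0, 0, 0]
    - [0, 0, 0, 0, 0, 0]

```text
time: 14.4
tool_pos: [0.4942, 0.192, 0.8622]
tool_rot: [3.133, 1.565, -2.925]
contact_force: [0.3, -0.6, -1.3]
opening: 0.0317
grip_force: 50.0
```

```bash
python3 -c "
from h import *;o=probe_bus.observe();print(o['qpos'].round(3),Rn.from_euler('xyz',o['tool_rot']).as_matrix().round(3))"
```

```text
[ 0.226  0.052  1.037 -0.002  0.487 -1.569] [[-0.005 -0.223  0.975]
 [-0.001  0.975  0.223]
 [-1.     0.    -0.005]]
```

Level: the tool's x axis points straight down. Now checking the sample in the hand, the lid and the other samples.

```bash
python3 - <<'E'
from h import *
s=cam('scene');w=cam('wrist')
o=probe_bus.observe();R=Rn.from_euler('xyz',o['tool_rot']).as_matrix();g=o['tool_pos']+.159*R[:,2]
u,v=proj(s,g).astype(int);print(u,v)
y0=max(v-50,0);x0=max(u-60,0)
a=cv2.resize(s['image'][y0:y0+100,x0:x0+133],(400,300),interpolation=cv2.INTER_CUBIC)
b=cv2.resize(s['image'][170:270,197:330],(400,300),interpolation=cv2.INTER_CUBIC)
d=cv2.resize(w['image'],(480,300))
out=np.zeros((600,800,3),np.uint8);out[:300,:400]=a;out[:300,400:]=b;out[300:,:480]=d
cv2.imwrite('pics/fin.png',out[:,:,::-1])
E
```

```text
253 -99
```

View pics/fin.png

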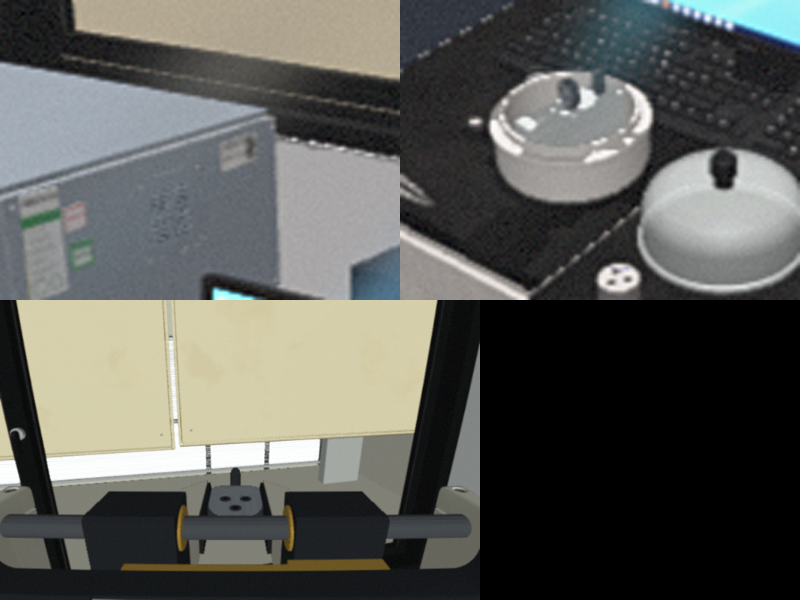

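The wrist camera, now below the hand, sees the ground face with its spots, so the face looks down. The oval sits square in the fingers with its stem pointing ahead. The disc and slug are still in the block and the lid stands upright.

Emit:
drive_effector:
  rows:
    - [0, 0, 0, 0, 0, 0]
    - [0, 0, 0, 0, 0, 0]
    - [0, 0, 0, 0, 0, 0]

```text
time: 14.75
tool_pos: [0.4933, 0.1918, 0.8638]
tool_rot: [3.067, 1.57, -2.991]
contact_force: [-0.4, 0.2, -0.5]
opening: 0.0311
grip_force: 50.0
```

```bash
python3 -c "
from cell import robot, probe_bus, read_camera;print(robot.hand_in())"
```

```text
the job is handed in; nothing more can be done
None
```

The job is handed in at 14.75 s (verdict not shown): the lid stands upright on the worktop beside the desiccator, the other two samples are still in the block, and the oval sample is held still, ground face down and level, about 0.86 m above the worktop.

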